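# Nest the pan lids upside down on the saucepot and fold the lid rest

## Robot

A 6-joint arm with a two-finger parallel gripper is mounted at the origin on a cart in front of the work surface, level with it; the furniture and walls round the work are solid. World frame = base frame: x ahead of the robot, y to its left, z up, the work surface at z = 0. Lengths are in mm, angles in rad, forces in N, time in s.
With the tool pointing down it reaches from about 300 to 775 mm from the base axis. Payload 14.6 kg.
Tool frame: the origin (TCP) lies between the finger pads; the fingertips stand 25 mm ahead of it and the grasp point (between the pads) lies 6 mm ahead of it; z points along the fingers, y is the line along which they close (so a half turn about z gives the same grasp; the last joint's range is limited). The gripper opens to 94 mm and grips with 3 to 60 N. Pads are 16 mm wide; open, the fingers measure 119 mm over their backs; the gripper's body (75 mm by 177 mm) begins 78 mm behind the grasp point.
Start: joints at [-1.23, 0.3, 1.521, -0, 1.321, -0.067], TCP at [218.117, -504.89, 230.446] pointing down, gripper open.
Joint ranges: [-3.03, 3.03], [-0.79, 2.21], [0.23, 2.52], [-1.04, 4.18], [0, 3.07], [-2.55, 2.55]. Speed limits (rad/s): [2.22, 2.22, 2.57, 3.14, 3.14, 3.14].

## Interface

Orientations are given as [roll, pitch, yaw] about the fixed x, y, z axes, in that order (R = Rz(yaw) Ry(pitch) Rx(roll)).
In Python, from cell import manip gives the robot as it stands. The module is installed in compiled form; this text tells all that it offers.
- The arm moves only by the tool step_arm, never from a script. Its argument "series" is one flat list of numbers, 5 for each row, row after row: the shift along the world's x, y, z in mm, then the turn about the world's z in rad, then the closure, from 0 (fully open) to 1 (shut). In form: [dx, dy, dz, spin, jaw, dx, dy, dz, spin, jaw, ...]. A call has 1 to 20 rows; each row shifts and turns the commanded pose from where the row before left it; what a row does not reach is not made up. A row lasts 1/8 s, in which the tool goes at most 62.5 mm and 10.7 degrees, less where a joint would pass 70% of its speed; a pose out of reach is approached as far as the arm can. A call is refused whole if a number of a shift passes 62.5 or a number of a turn 0.188, either way. A call with a gripper value outside its range is refused whole. The fingers move at their own pace and stop on an object; "squeeze" is the grip in N (left out, the last holds). Time passes only in rows, so rows that do not move let the fingers close. It gives the time, the measured TCP pose, the force, the opening and the grip force at its end, in the units of the state.
- manip.read_state(): the state, without advancing time (a new reading comes with each control period).
- manip.camera(name): name is "side" or "top"; returns (picture, depth): 400x640x3 uint8, blue, green, red; 400x640 float32, mm along the optical axis (not along the pixel's ray), 0 where there is no reading.
- manip.camera_info(name): a dict with "fovy" (degrees; the focal length in pixels is half the picture's height over the tangent of half this angle, whatever the lens; pixels are square), "cx", "cy" (the principal point, pixels), "eye" and "orientation" of the camera in the world. Camera axes: x right, y down, z forward; pixel columns grow to the right and rows downward; lengths in mm; the calibration is good to about 2 mm. A picture is of the moment at which its call begins. camera_info takes no time and is no camera call.
- manip.sign_off(): hands the job in; it is judged then, once.
The state is a dict: "clock": time; "joints": joint angles; "qd": joint speeds; "effort": joint torques, N m; "eef_pos": TCP position; "eef_rot": TCP orientation; "wrist_force": force on the tool from outside, world axes, zero at the start; "moment": the same for the moment, N m; "finger_gap": finger opening in mm; "finger_force": force on a finger pad.
Only numpy, scipy, OpenCV 4.12 (cv2) and the standard library are available. Lean on these libraries where they do the work, as an engineer would, in place of code of your own. Each camera call takes 0.05 s, during which the arm holds its last target. There are 200 camera calls.

## Task

Put the pan lids away: lay the large blue-rimmed lid upside down on the saucepot so that it sits level in its mouth with the knob inside, then nest the orange-rimmed lid upside down in it and the green-rimmed lid upside down in that one, each level with its knob standing in the middle of the lid below; set them down, don't drop them. Once the folding lid rest is empty, press its board down until it snaps flat. Leave the pot and the other things on the worktop where they stand.

Things in the scene. Friction and masses are not known exactly. Their poses are not given: they have to be found in the camera images.
- lid_large: Large lid: steel dome, black knob (32 mm wide, 20 high), blue upright rim ring 140 mm across, 8.5 thick, 14 deep, top edge at z = 60. Origin: end of the knob, +z from knob to open side (up when upside down). Inside bottom flat about 60 mm across at z = 23. 200 g +-35%. Starts in any opening of the rest. On the pot its rim lies on the pot's edge, knob inside.
- lid_medium: Medium lid: steel dome, black knob (32 mm wide, 20 high), orange upright rim ring 118 mm across, 8.5 thick, 13 deep, top edge at z = 56. Origin: end of the knob, +z from knob to open side (up when upside down). Inside bottom flat about 48 mm across at z = 23. 160 g +-35%. Starts in any opening of the rest. Nested: origin 23 mm above the large lid's.
- lid_small: Small lid: steel dome, black knob (32 mm wide, 20 high), green upright rim ring 96 mm across, 8.5 thick, 12 deep, top edge at z = 52. Origin: end of the knob, +z from knob to open side (up when upside down). Inside bottom flat about 42 mm across at z = 23. 120 g +-35%. Starts in any opening of the rest. Nested: origin 23 mm above the medium lid's.
- pot: Open steel saucepot, 137 mm across, 95 high, wall 3, 0.9 kg, loose on the worktop; loop handles at its own +y and -y reach 98 mm from the axis, tops at 73 mm. Origin: centre of its underside, z up. With the large lid seated upside down on it, the lid's origin is 49 mm above the pot's.
- rest: Folding wooden lid rest, 160x440 mm (x, y), fixed. Its 8 mm board hinges along y at x = -70, z = 18 mm and rises to +x at 0.45 rad from level, 135 mm long. Three 42 mm openings (y = -138, 0, 138; 70 mm up the board) each take a knob, the dome lying on the board, lid axis square to it. Origin: centre of underside, z up, front -x. Wall cupboards hang beyond x = 0.62 m from 0.46 m up.
- rest_board (a joint): How far the board is folded down, rad: 0 open (start), 0.45 flat. An over-centre spring holds it at both ends: pressing the empty board's far edge down takes about 9 N at first, falling to none at the middle (0.22), from where it snaps flat by itself.
- rest_edge (a point): Top of the middle of the board's far edge (a rounded bar 12 mm thick along the rest's y), where to press it down; about 0.09 m high while open, 0.03 m when flat.
- sauce_bottle: Sauce bottle with a gold cap, 59x59x203 mm, a bystander; origin: centre of its underside, z up.
- pepper_mill: Glass pepper shaker with a grey top, 44x44x90 mm, a bystander; origin: centre of its underside, z up.
- spice_a: Spice jar with a red cap, 45x45x106 mm, a bystander; origin: centre of its underside, z up.
Things that resemble listed ones, but are neither listed nor needed, are in the scene too. Leave any red or turquoise look-alike of the lid_small alone.

How it is judged:
By the outcome, as a careful person would: the job done as asked, in the order asked, and still so for the second after the job is handed in, with the robot touching nothing.
It also fails if it takes over 72 s, if anything falls off the work surface, if the arm or the gripper's body presses on something with over 40 N, if the wrist force passes 120 N, or if a joint passes its speed limit or range.

## Working session

There is one attempt and no reset: what is moved stays moved. The work goes in short steps, Python scripts to look and compute and a tool call to move; the robot and the scene stay as the last step left them, time stands still between calls to the robot, and variables do not carry over. Pictures are saved under pics/ and viewed, at most 10 in all, crops included, and the job is handed in when it is done.

Besides the shell and the picture viewer there is one more tool, called as name(argument=value, ...) on one line, values as JSON. step_arm: Moves the arm, as the interface text tells. Its arguments: {"type":"object","properties":{"series":{"type":"array"},"squeeze":{"type":"number"}},"required":["series"]}

```bash
mkdir -p pics
cat > h.py <<'E'
import numpy as np,cv2
from scipy.spatial.transform import Rotation as R
from cell import manip
def cam(n):
    p,d=manip.camera(n);i=manip.camera_info(n)
    return p,d,i
def Rm(i):
    o=np.array(i['orientation'],float)
    return o if o.shape==(3,3) else R.from_euler('xyz',o).as_matrix()
def pts(d,i,u,v):
    u=np.asarray(u);v=np.asarray(v)
    f=200/np.tan(np.radians(i['fovy'])/2);z=d[v,u]
    c=np.stack([(u-i['cx'])/f*z,(v-i['cy'])/f*z,z],-1)
    return c@Rm(i).T+np.array(i['eye'])
def ray(i,u,v,h):
    f=200/np.tan(np.radians(i['fovy'])/2)
    r=Rm(i)@np.array([(u-i['cx'])/f,(v-i['cy'])/f,1]);e=np.array(i['eye'])
    return e+r*(h-e[2])/r[2]
E
python3 - <<'E'
from h import *
for n in('top','side'):
    p,d,i=cam(n);cv2.imwrite(f'pics/{n}0.png',p);np.savez(f'{n}0.npz',p=p,d=d);print(n,i)
print(manip.read_state())
E
```

```text
top {'fovy': 57.55970815607085, 'cx': 321.68350457461827, 'cy': 195.98034980993114, 'eye': array([ 407.32631386, -118.93209848, 1276.88647685]), 'orientation': array([-3.03356369, -0.01981893, -1.59767925])}
side {'fovy': 43.925050313668734, 'cx': 325.1337803664044, 'cy': 190.82413253671288, 'eye': array([ 112.16920778,  421.6049827 , 1356.1134314 ]), 'orientation': array([-2.64398088, -0.00459794, -2.46578473])}
{'clock': 0.1, 'joints': array([-1.22964247e+00,  3.00408325e-01,  1.52149443e+00,  3.21169381e-05,
        1.32074029e+00, -6.66377148e-02]), 'qd': array([-0.00150278, -0.00255979, -0.00158095,  0.00134914,  0.00060392,
        0.00055536]), 'effort': array([ 3.93862929e-04, -5.32645583e+01, -3.53285551e+01,  7.09389593e-02,
        2.34849192e-02, -7.06622336e-05]), 'eef_pos': array([ 218.03554936, -504.70751426,  229.95741705]), 'eef_rot': array([-3.14054667e+00, -1.00984172e-04,  4.07783554e-01]), 'wrist_force': array([ 0.53885108,  0.27672348, -0.83651144]), 'moment': array([4.42507856e-02, 1.94225956e-02, 2.10193931e-05]), 'finger_force': 0.0, 'finger_gap': 94.31576790704807}
```

View pics/top0.png

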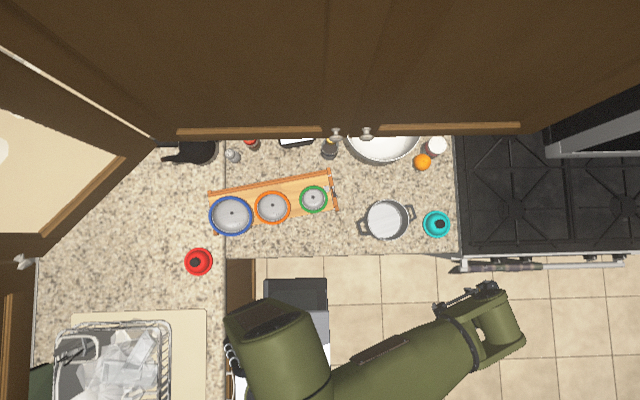

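View pics/side0.png

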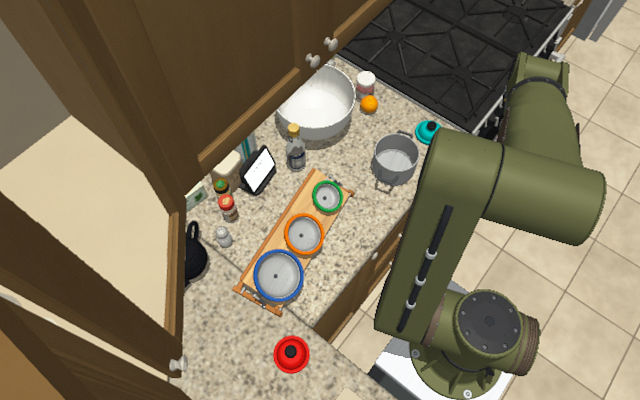

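The top view shows the rest with the blue lid at (231,215), orange at (272,207) and green at (313,199), all knob-down. The pot is at (386,220). The look-alikes to leave are the red one at (198,262) and the turquoise one at (436,224), both lying rim down. Green at (313,199) fits lid_small because it has a green rim and sits in the rest. I'll measure next.

```bash
cat >> h.py <<'E'
HUE={'large':(105,125),'medium':(7,17),'small':(50,75)}
def ringpts(n,p,d,i,hue,box=None,smin=120):
    hsv=cv2.cvtColor(p,cv2.COLOR_BGR2HSV);m=cv2.inRange(hsv,(hue[0],smin,50),(hue[1],255,255))
    if box: 
        k=np.zeros_like(m);k[box[1]:box[3],box[0]:box[2]]=255;m&=k
    nc,l,s,c=cv2.connectedComponentsWithStats(m)
    j=1+np.argmax(s[1:,4]);v,u=np.where(l==j);ok=d[v,u]>0
    return pts(d,i,u[ok],v[ok]),c[j],s[j]
def fitlid(P):
    # top plane: iterative upper fit
    Q=P.copy()
    for _ in range(8):
        c=Q.mean(0);A=np.c_[Q[:,:2]-c[:2],np.ones(len(Q))]
        k=np.linalg.lstsq(A,Q[:,2],rcond=None)[0]
        r=P[:,2]-np.c_[P[:,:2]-c[:2],np.ones(len(P))]@k
        Q=P[(r>-1.5)&(r<6)]
    n=np.array([-k[0],-k[1],1]);n/=np.linalg.norm(n)
    e1=np.cross([0,1,0],n);e1/=np.linalg.norm(e1);e2=np.cross(n,e1)
    c=Q.mean(0);a=(Q-c)@e1;b=(Q-c)@e2
    s=np.linalg.lstsq(np.c_[2*a,2*b,np.ones(len(a))],a*a+b*b,rcond=None)[0]
    r=np.hypot(a-s[0],b-s[1])
    return c+s[0]*e1+s[1]*e2,n,r.min(),r.max(),len(Q)
E
python3 - <<'E'
from h import *
np.set_printoptions(precision=3,suppress=True)
for n in('top','side'):
    z=np.load(n+'0.npz');p,d=z['p'],z['d'];i=manip.camera_info(n)
    for k,h in HUE.items():
        P,c,s=ringpts(n,p,d,i,h,(200,150,345,320) if n=='top' else (235,165,360,315))
        C,nn,a,b,N=fitlid(P);print(n,k,c.round(),s[4],C,nn,'tilt',np.arccos(nn[2]).round(3),'dir',np.arctan2(nn[1],nn[0]).round(3),a,b,N)
    # pot: points with z 85..105 in box
    x0,y0,x1,y1=(350,185,425,255) if n=='top' else (360,125,425,200)
    v,u=np.mgrid[y0:y1,x0:x1];P=pts(d,i,u.ravel(),v.ravel());P=P[(P[:,2]>88)&(P[:,2]<102)]
    s=np.linalg.lstsq(np.c_[2*P[:,:2],np.ones(len(P))],(P[:,:2]**2).sum(1),rcond=None)[0];r=np.hypot(*(P[:,:2]-s[:2]).T)
    print('pot',s[:2],r.min(),r.max(),len(P),P[:,2].mean())
    Q=pts(d,i,*np.mgrid[x0:x1,y0:y1].reshape(2,-1));Q=Q[(Q[:,2]>50)&(Q[:,2]<82)];rr=np.hypot(*(Q[:,:2]-s[:2]).T);H=Q[(rr>76)&(rr<105)]
    A=np.arctan2(H[:,1]-s[1],H[:,0]-s[0]);print('handle angle',np.angle(np.exp(2j*A).mean())/2,len(H))
z=np.load('top0.npz');i=manip.camera_info('top')
print('board edge ends',ray(i,215,192,90),ray(i,328,169,90))
crop=z['p'][140:280,180:460];cv2.imwrite('pics/crop.png',cv2.resize(crop,None,fx=2.8,fy=2.8,interpolation=2))
E
```

```text
top large [230. 216.] 258 [476.458 152.747  91.148] [-0.423 -0.066  0.904] tilt 0.442 dir -2.986 61.03740760025944 68.77491508101717 96
top medium [269. 183.] 639 [458.772  10.706 158.797] [0.475 0.081 0.876] tilt 0.502 dir 0.169 140.73149161788538 246.00365765508204 151
top small [313. 198.] 151 [ 526.492 -117.021   84.99 ] [-0.431 -0.078  0.899] tilt 0.453 dir -2.962 38.872589262523476 46.372329611356925 45
pot [ 454.357 -358.198] 64.51132059531069 69.46499546984913 156 95.3624579950703
handle angle -1.2991809010995425 130
side large [277. 276.] 478 [474.208 156.087  92.372] [-0.428 -0.076  0.901] tilt 0.45 dir -2.967 60.40550343068769 69.07319948379991 95
side medium [290. 235.] 1649 [545.736  71.723  84.967] [-0.178 -0.011  0.984] tilt 0.18 dir -3.078 22.76676828160928 213.43345422504936 258
side small [327. 196.] 257 [ 524.491 -114.253   84.577] [-0.416 -0.06   0.907] tilt 0.434 dir -2.999 38.44423130887804 46.38479256082954 60
pot [ 451.839 -358.12 ] 61.69887118961565 71.18427029931102 229 93.6229072246838
handle angle -1.2942243682692964 123
board edge ends [557.071 201.951  90.   ] [ 624.597 -169.211   90.   ]
```

View pics/crop.png

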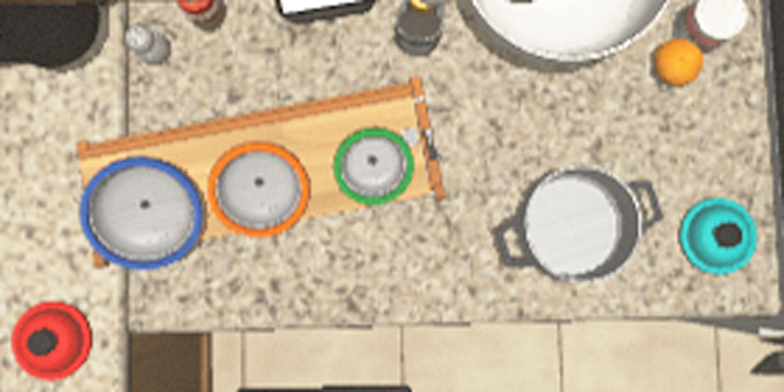

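The crop confirms it: the green-rimmed, open-side-up lid in the rest is lid_small. The red and turquoise decoys lie elsewhere. The rest yaw is about 0.171, and the spacing between the large and small lids comes out at 275 mm against 276 expected. I'll grip the large lid at its +y rim.

step_arm(series=[17, 50, 0, -0.118, 0.5, 17, 50, 0, -0.119, 0.5, 17, 50, 0, 0, 0.5, 17, 50, 0, 0, 0.5, 17, 50, 0, 0, 0.5, 17, 50, 0, 0, 0.5, 17, 50, 0, 0, 0.5, 17, 50, 0, 0, 0.5, 17, 50, 0, 0, 0.5, 17, 50, 0, 0, 0.5, 17, 50, 0, 0, 0.5, 17, 50, 0, 0, 0.5, 17, 50, 0, 0, 0.5, 17, 50, -20, 0, 0.5, 8, 24, -40, 0, 0.5, 0, 0, -30, 0, 0.5, 0, 0, 0, 0, 0.5], squeeze=50)

```text
clock: 2.22
eef_pos: [463.1, 218.9, 138.6]
eef_rot: [3.141, 0.004, 0.171]
wrist_force: [-0.2, 0.1, 0.6]
finger_gap: 47.0
finger_force: 0.0
```

step_arm(series=[1, 0, -25, 0, 0.5, 0, 0, -12, 0, 0.5, 0, 0, 0, 0, 0.5, 0, 0, 0, 0, 1, 0, 0, 0, 0, 1, 0, 0, 0, 0, 1, 0, 0, 0, 0, 1])

```text
clock: 3.1
eef_pos: [465.1, 219.0, 103.6]
eef_rot: [3.141, -0.0, 0.171]
wrist_force: [0.1, -2.4, -0.0]
finger_gap: 10.4
finger_force: 0.7
```

step_arm(series=[0, 0, 0, 0, 1, 0, 0, 0, 0, 1, -3, -0.5, 6, 0, 1])

```text
clock: 3.48
eef_pos: [462.2, 218.5, 109.2]
eef_rot: [3.141, -0.0, 0.171]
wrist_force: [5.2, -0.3, -5.7]
finger_gap: 6.8
finger_force: 61.5
```

step_arm(series=[-5, -1, 10, 0, 1, -5, -1, 10, 0, 1, -5, -1, 12, 0, 1, 0, 0, 30, 0, 1, 0, 0, 40, 0, 1, 0, 0, 0, 0, 1])

```text
clock: 4.22
eef_pos: [447.7, 216.0, 214.5]
eef_rot: [-3.14, -0.005, 0.171]
wrist_force: [0.2, 0.4, -3.0]
finger_gap: 6.3
finger_force: 53.2
```

```bash
cat > look.py <<'E'
from h import *
import sys
np.set_printoptions(precision=3,suppress=True)
k=sys.argv[1];tag=sys.argv[2];smin=int(sys.argv[3]) if len(sys.argv)>3 else 120
s=manip.read_state();T=s['eef_pos'];print('tcp',T,'gap',s['finger_gap'],s['finger_force'],s['wrist_force'])
for n in('top','side'):
    p,d,i=cam(n);np.savez(f'{n}{tag}.npz',p=p,d=d);cv2.imwrite(f'pics/{n}{tag}.png',p)
    hsv=cv2.cvtColor(p,cv2.COLOR_BGR2HSV);h=HUE[k];m=cv2.inRange(hsv,(h[0],smin,50),(h[1],255,255))
    v,u=np.where((m>0)&(d>0));P=pts(d,i,u,v)
    P=P[np.linalg.norm(P-T+[0,0,20],axis=1)<165]
    C,nn,a,b,N=fitlid(P);print(n,C,nn,'tilt',np.arccos(nn[2]).round(3),'dir',np.arctan2(nn[1],nn[0]).round(3),'r',a,b,N,len(P))
E
python3 look.py large 1
```

```text
tcp [447.694 215.966 214.493] gap 6.253289157472524 53.23120486806147 [ 0.172  0.434 -2.957]
top [460.673 150.402 198.387] [-0.411 -0.131  0.902] tilt 0.446 dir -2.832 r 60.42835853820681 69.13619288032392 105 234
side [443.13  167.73  186.355] [-0.349 -0.26   0.9  ] tilt 0.451 dir -2.501 r 40.06567757506589 50.970433185710164 24 88
```

View pics/side1.png

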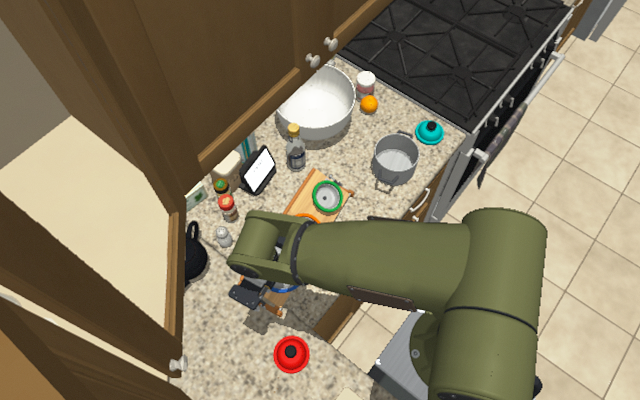

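step_arm(series=[-1.5, -30, 0, 0, 1, -1.5, -51, 0, 0, 1, -1.5, -51, 0, 0, 1, -1.5, -51, 0, 0, 1, -1.5, -51, 0, 0, 1, -1.5, -51, 0, 0, 1, -1.5, -51, 0, 0, 1, -1.5, -51, 0, 0, 1, -1.5, -51, 0, 0, 1, -1.5, -51, 0, 0, 1, 0, -22, -15, 0, 1, 0, 0, -15, 0, 1, 0, 0, 0, 0, 1])

```text
clock: 5.95
eef_pos: [431.4, -294.1, 179.5]
eef_rot: [-3.138, 0.003, 0.171]
wrist_force: [-0.1, 0.9, -2.1]
finger_gap: 7.1
finger_force: 53.3
```

```bash
python3 look.py large 2
```

```text
tcp [ 431.434 -294.076  179.493] gap 7.119802457589764 53.291471982956864 [-0.104  0.907 -2.066]
top [ 443.578 -357.025  164.495] [-0.398 -0.127  0.909] tilt 0.43 dir -2.833 r 62.29917468789306 69.51624895114884 38 90
side [ 443.467 -353.222  163.34 ] [-0.414 -0.218  0.884] tilt 0.487 dir -2.658 r 59.681633055604344 68.41475096670271 17 101
```

View pics/side2.png

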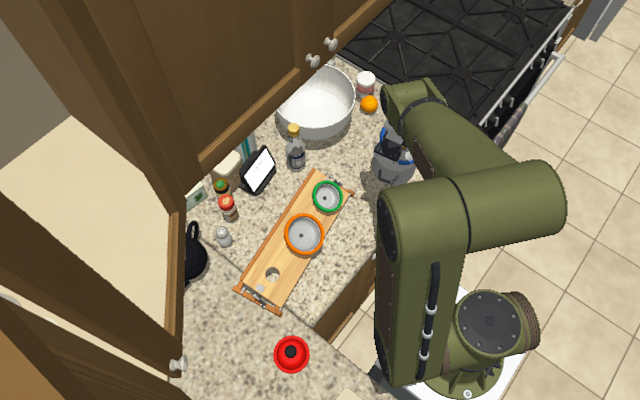

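step_arm(series=[0, -3, -12, 0, 1, 0, 0, -10, 0, 1, 0, 0, -4, 0, 1, 0, 0, 0, 0, 1])

```text
clock: 6.55
eef_pos: [432.1, -298.4, 155.3]
eef_rot: [-3.142, 0.0, 0.171]
wrist_force: [-0.2, -0.9, -0.9]
finger_gap: 6.5
finger_force: 53.9
```

step_arm(series=[3, 0.5, -5, 0, 1, 2.5, 0.5, -5, 0, 1, 0, 0, 0, 0, 1])

```text
clock: 6.92
eef_pos: [437.8, -297.3, 145.2]
eef_rot: [-3.141, 0.0, 0.171]
wrist_force: [-0.9, 0.5, 1.5]
finger_gap: 6.3
finger_force: 51.6
```

step_arm(series=[1.6, 0.2, -5, 0, 1, 1, 0.2, -5, 0, 1, 0.5, 0.1, -4, 0, 1, 0, 0, 0, 0, 1])

```text
clock: 7.42
eef_pos: [440.8, -297.0, 131.2]
eef_rot: [3.141, 0.0, 0.171]
wrist_force: [2.3, 0.7, 1.6]
finger_gap: 6.6
finger_force: 50.0
```

```bash
python3 look.py large 3;python3 -c "
import cv2;a=cv2.imread('pics/top3.png')[160:270,330:470];b=cv2.imread('pics/side3.png')[90:220,340:460]
f=lambda x,w:cv2.resize(x,(w,400));import numpy as np;cv2.imwrite('pics/c3.png',np.hstack([f(a,420),f(b,370)]))"
```

```text
tcp [ 440.783 -296.957  131.205] gap 6.6317927706250615 49.97392237186432 [2.311 0.702 1.644]
top [ 453.286 -360.275  121.424] [-0.112 -0.014  0.994] tilt 0.113 dir -3.016 r 61.112614266225435 68.1962543372244 46 91
side [ 452.37  -357.689  121.083] [-0.107  0.02   0.994] tilt 0.11 dir 2.958 r 61.739639974703955 68.00727203172457 27 98
```

View pics/c3.png

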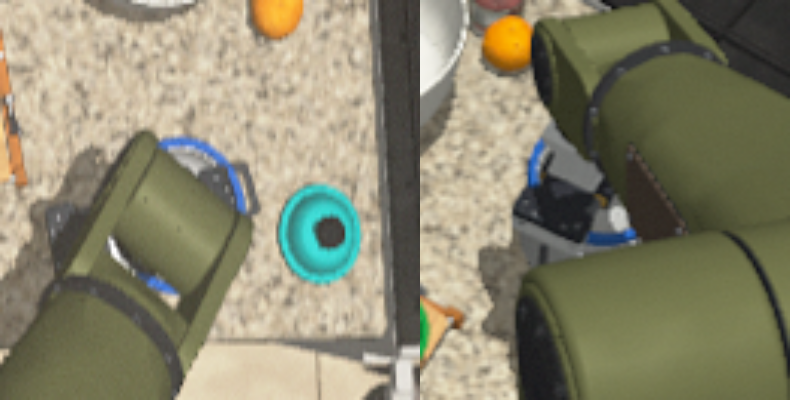

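step_arm(series=[0.5, 0, -4, 0, 1, 0, 0, -4, 0, 1, 0, 0, -2, 0, 1, 0, 0, 0, 0, 1])

```text
clock: 8.02
eef_pos: [441.7, -297.2, 124.4]
eef_rot: [3.14, -0.002, 0.171]
wrist_force: [-9.8, 10.8, 38.5]
finger_gap: 7.0
finger_force: 50.0
```

```bash
python3 look.py large 4
```

```text
tcp [ 441.678 -297.166  124.426] gap 6.998136894935252 50.04536211490631 [-9.78  10.772 38.472]
top [ 454.899 -360.246  112.048] [-0.014 -0.004  1.   ] tilt 0.014 dir -2.828 r 60.957414110129676 68.70678395502759 48 88
side [ 453.504 -355.884  110.978] [-0.031 -0.027  0.999] tilt 0.041 dir -2.414 r 59.64226426684991 67.96468470664603 27 90
```

step_arm(series=[0, 0, 2, 0, 1, 0, 0, 0.5, 0, 0.88, 0, 0, 0, 0, 0.75, 0, 0, 0, 0, 0.6, 0, 0, 0, 0, 0.5, 0, 0, 15, 0, 0.5, 0, 0, 40, 0, 0.5, 0, 25, 50, 0, 0.5])

```text
clock: 9.12
eef_pos: [440.8, -272.2, 230.5]
eef_rot: [-3.141, 0.001, 0.169]
wrist_force: [1.3, 0.8, -0.4]
finger_gap: 46.8
finger_force: 0.0
```

step_arm(series=[7, 50, 0, 0, 0.5, 7, 50, 0, 0, 0.5, 7, 50, 0, 0, 0.5, 7, 50, 0, 0, 0.5, 7, 50, 0, 0, 0.5, 8, 50, 0, 0, 0.5, 7, 45, -30, 0, 0.5, 0, 0, -50, 0, 0.5, 0, 0, 0, 0, 0.5])

```text
clock: 10.25
eef_pos: [489.9, 73.3, 147.4]
eef_rot: [-3.141, 0.005, 0.172]
wrist_force: [0.3, -0.2, 0.8]
finger_gap: 47.0
finger_force: 0.0
```

```bash
cat > seat.py <<'E'
from h import *
import sys
np.set_printoptions(precision=3,suppress=True)
k=sys.argv[1];tag=sys.argv[2];c0=np.array([453,-358,float(sys.argv[3])])
print(manip.read_state()['eef_pos'])
for n in('top','side'):
    p,d,i=cam(n);cv2.imwrite(f'pics/{n}{tag}.png',p);np.savez(f'{n}{tag}.npz',p=p,d=d)
    for kk in k.split(','):
        h=HUE[kk];m=cv2.inRange(cv2.cvtColor(p,cv2.COLOR_BGR2HSV),(h[0],120,50),(h[1],255,255))
        v,u=np.where((m>0)&(d>0));P=pts(d,i,u,v);P=P[(np.linalg.norm((P-c0)[:,:2],axis=1)<100)&(P[:,2]>60)]
        C,nn,a,b,N=fitlid(P);print(n,kk,C,nn,'tilt',np.arccos(nn[2]).round(3),a,b,N)
E
python3 seat.py large 5 109
```

```text
[489.887  73.29  147.431]
top large [ 455.224 -360.343  112.314] [ 0.004 -0.001  1.   ] tilt 0.004 61.339915898768716 68.51756536323677 111
side large [ 453.29  -356.983  112.75 ] [0.009 0.012 1.   ] tilt 0.015 60.80659032500433 68.89150470809906 76
```

The large lid sits level (tilt 0.01) and centred on the pot. Now the medium lid.

step_arm(series=[1, 0, -35, 0, 0.5, 0, 0, -14, 0, 0.5, 0, 0, 0, 0, 0.75, 0, 0, 0, 0, 1, 0, 0, 0, 0, 1, 0, 0, 0, 0, 1, 0, 0, 0, 0, 1, 0, 0, 0, 0, 1])

```text
clock: 11.35
eef_pos: [492.1, 73.3, 100.3]
eef_rot: [-3.141, 0.0, 0.171]
wrist_force: [-3.0, 1.4, 6.6]
finger_gap: 6.9
finger_force: 55.7
```

step_arm(series=[-4, -0.7, 8, 0, 1, -5, -1, 10, 0, 1, -5, -1, 10, 0, 1, -3, -0.5, 10, 0, 1, 0, 0, 40, 0, 1, 0, 0, 40, 0, 1, 0, 0, 0, 0, 1])

```text
clock: 12.22
eef_pos: [476.0, 69.9, 220.8]
eef_rot: [3.141, -0.005, 0.171]
wrist_force: [-0.1, -0.5, -1.4]
finger_gap: 6.9
finger_force: 58.4
```

```bash
python3 look.py medium 6 190
```

```text
tcp [475.983  69.946 220.761] gap 6.850194499991072 58.378541527781636 [-0.051 -0.485 -1.366]
top [486.013  15.543 205.319] [-0.432 -0.119  0.894] tilt 0.465 dir -2.874 r 50.186758541860435 58.09942235864208 92 174
side [474.65   24.382 201.129] [-0.45  -0.091  0.888] tilt 0.477 dir -2.943 r 40.88407028577475 49.52092833491428 41 83
```

step_arm(series=[-6, -30, 0, 0, 1, -6, -50, 0, 0, 1, -6, -50, 0, 0, 1, -6, -50, 0, 0, 1, -6, -50, 0, 0, 1, -6, -50, 0, 0, 1, -6, -50, 0, 0, 1, -6, -40, 0, 0, 1, -3.5, -8, -20, 0, 1, 0, 0, -20, 0, 1, 0, 0, -8, 0, 1, 0, 0, 0, 0, 1])

```text
clock: 13.82
eef_pos: [423.5, -307.7, 169.2]
eef_rot: [-3.14, 0.001, 0.171]
wrist_force: [0.0, -0.5, -1.6]
finger_gap: 7.2
finger_force: 58.4
```

```bash
python3 look.py medium 7 190
```

```text
tcp [ 423.494 -307.735  169.202] gap 7.2209082645361535 58.37283374159597 [ 0.022 -0.478 -1.624]
top [ 479.167 -382.323  171.974] [-0.832  0.197  0.519] tilt 1.025 dir 2.91 r 2.5686436675820272 11.761443005901368 9 13
side [ 434.576 -356.406  150.581] [-0.386 -0.295  0.874] tilt 0.507 dir -2.489 r 52.89211305941955 57.64774313311482 13 51
```

step_arm(series=[0, -1, -4, 0, 1, 0, 0, -4, 0, 1, 0, 0, 0, 0, 1])

```text
clock: 14.3
eef_pos: [423.7, -309.2, 161.9]
eef_rot: [3.141, 0.0, 0.171]
wrist_force: [-0.4, -0.9, -0.0]
finger_gap: 6.8
finger_force: 58.0
```

step_arm(series=[2.5, 0.4, -4, 0, 1, 2.2, 0.4, -4, 0, 1, 0, 0, 0, 0, 1])

```text
clock: 14.68
eef_pos: [428.5, -308.3, 153.7]
eef_rot: [-3.142, 0.0, 0.171]
wrist_force: [-1.1, -2.8, 1.9]
finger_gap: 7.1
finger_force: 58.3
```

step_arm(series=[1.5, 0.2, -4, 0, 1, 1, 0.2, -3, 0, 1, 0, 0, 0, 0, 1])

```text
clock: 15.05
eef_pos: [431.1, -307.8, 146.7]
eef_rot: [-3.141, -0.0, 0.171]
wrist_force: [-0.6, 0.0, 3.6]
finger_gap: 6.8
finger_force: 50.8
```

```bash
python3 look.py medium 8 190; python3 seat.py large 8 109;python3 -c "
import cv2;a=cv2.imread('pics/top8.png')[160:270,330:470];b=cv2.imread('pics/side8.png')[90:220,340:460]
f=lambda x,w:cv2.resize(x,(w,400));import numpy as np;cv2.imwrite('pics/c8.png',np.hstack([f(a,420),f(b,370)]))"
```

```text
tcp [ 431.068 -307.771  146.746] gap 6.826006649092715 50.801498857254046 [-0.588  0.003  3.565]
top [ 439.985 -359.343  134.618] [-0.166  0.054  0.985] tilt 0.176 dir 2.83 r 52.25307516916778 56.811328752090695 11 21
side [ 439.145 -358.942  133.597] [-0.184 -0.083  0.979] tilt 0.204 dir -2.719 r 54.488847826424966 57.49998801299314 11 59
[ 431.015 -307.841  146.975]
top large [ 479.151 -373.358  121.208] [ 0.224 -0.131  0.966] tilt 0.262 36.682540397174584 46.09586480596739 28
side large [ 452.123 -356.8    109.343] [-0.035 -0.039  0.999] tilt 0.052 62.70290304346144 68.68679656543814 33
```

View pics/c8.png

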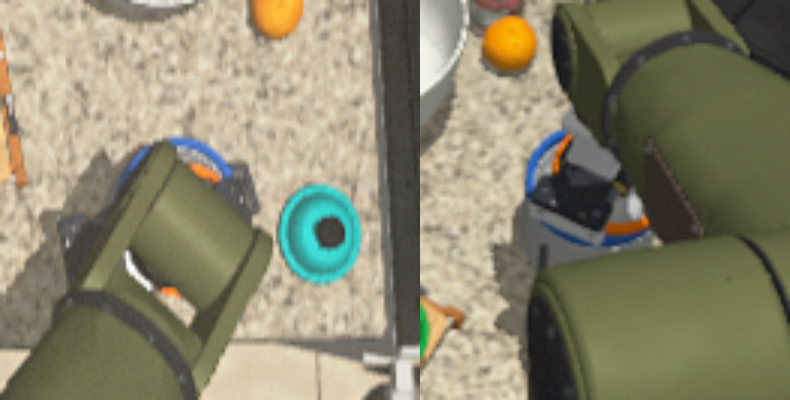

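step_arm(series=[0.6, 0.1, -3, 0, 1, 0.3, 0, -2, 0, 1, 0, 0, 0, 0, 1])

```text
clock: 15.62
eef_pos: [432.1, -307.8, 142.1]
eef_rot: [3.141, -0.001, 0.171]
wrist_force: [1.4, 0.9, 6.8]
finger_gap: 6.7
finger_force: 50.2
```

step_arm(series=[0, 0, 8, 0, 1, 7, 0, 0, 0, 1, 6.5, 0.5, 0, 0, 1, 0, 0, -3, 0, 1, 0, 0, 0, 0, 1])

```text
clock: 16.25
eef_pos: [445.1, -307.1, 146.3]
eef_rot: [-3.141, 0.001, 0.171]
wrist_force: [0.2, -1.2, -1.2]
finger_gap: 6.7
finger_force: 49.9
```

```bash
python3 look.py medium 9 190
```

```text
tcp [ 445.137 -307.084  146.308] gap 6.741175454555636 49.86607325725345 [ 0.232 -1.18  -1.173]
top [ 454.89  -358.983  133.761] [-0.153 -0.002  0.988] tilt 0.154 dir -3.126 r 51.478678854823926 56.58666782445217 10 18
side [ 454.363 -360.228  128.89 ] [-0.149 -0.167  0.975] tilt 0.226 dir -2.298 r 53.66415428288192 60.74243829733834 14 60
```

step_arm(series=[0, 0, -2, 0, 1, 0, 0, -2, 0, 1, 0, 0, 0, 0, 1])

```text
clock: 16.73
eef_pos: [445.4, -307.4, 143.1]
eef_rot: [3.141, -0.0, 0.171]
wrist_force: [-0.2, 0.6, 1.2]
finger_gap: 6.9
finger_force: 49.9
```

step_arm(series=[0, 0, -2, 0, 1, 0, 0, 0, 0, 1])

```text
clock: 16.98
eef_pos: [445.6, -307.3, 141.5]
eef_rot: [3.141, -0.001, 0.171]
wrist_force: [-0.0, 3.0, 5.8]
finger_gap: 7.0
finger_force: 50.5
```

step_arm(series=[0, 0, -2, 0, 1, 0, 0, -1, 0, 1, 0, 0, 0, 0, 1])

```text
clock: 17.35
eef_pos: [445.9, -307.2, 139.3]
eef_rot: [3.141, -0.002, 0.171]
wrist_force: [-1.2, 6.8, 13.8]
finger_gap: 6.9
finger_force: 52.2
```

```bash
python3 look.py medium 10 190
```

```text
tcp [ 445.937 -307.233  139.27 ] gap 6.933296485937161 52.182276568055386 [-1.213  6.758 13.796]
top [ 453.959 -362.84   130.275] [-0.096  0.193  0.976] tilt 0.217 dir 2.033 r 50.74838356333511 56.628728449713165 12 16
side [ 455.11  -356.065  129.455] [-0.201 -0.074  0.977] tilt 0.216 dir -2.789 r 52.8098619795695 58.69171450222829 8 58
```

step_arm(series=[0, 0, 2, 0, 1, 0, 0, 0, 0, 0.9, 0, 0, 0, 0, 0.8, 0, 0, 0, 0, 0.65, 0, 0, 0, 0, 0.6, 0, 0, 15, 0, 0.6, 0, 0, 40, 0, 0.5, 3, 30, 30, 0, 0.5, 15, 50, 0, 0, 0.5, 15, 50, 0, 0, 0.5])

```text
clock: 18.7
eef_pos: [478.6, -176.1, 226.4]
eef_rot: [3.141, -0.001, 0.17]
wrist_force: [0.6, 0.1, 0.2]
finger_gap: 47.0
finger_force: 0.0
```

```bash
python3 seat.py large,medium 11 109
```

```text
[ 478.603 -176.065  226.439]
top large [ 455.805 -361.022  112.611] [ 0.001 -0.006  1.   ] tilt 0.006 62.528668470280195 69.27305112516589 50
top medium [ 465.167 -363.245  131.292] [-0.002 -0.007  1.   ] tilt 0.007 50.031580120623666 58.42840267554707 121h.py:31: RuntimeWarning: Mean of empty slice.
  c=Q.mean(0);A=np.c_[Q[:,:2]-c[:2],np.ones(len(Q))]
  ret = um.true_divide(
h.py:37: RuntimeWarning: Mean of empty slice.
  c=Q.mean(0);a=(Q-c)@e1;b=(Q-c)@e2
Traceback (most recent call last):
  File "seat.py", line 11, in <module>
    C,nn,a,b,N=fitlid(P);print(n,kk,C,nn,'tilt',np.arccos(nn[2]).round(3),a,b,N)
               ~~~~~~^^^
  File "h.py", line 40, in fitlid
    return c+s[0]*e1+s[1]*e2,n,r.min(),r.max(),len(Q)
                               ~~~~~^^
ValueError: zero-size array to reduction operation minimum which has no identity
```

The medium lid is level but about 9 mm off-centre in x, so I'll regrip and shift it.

step_arm(series=[-8, -45, 0, 0, 0.6, -8, -45, 0, 0, 0.6, -6.5, -43, 0, 0, 0.6, 0, 0, -35, 0, 0.6, 0, 0, -35, 0, 0.6, 0, 0, -15, 0, 0.6, 0, 0, 0, 0, 0.75, 0, 0, 0, 0, 0.88, 0, 0, 0, 0, 0.95, 0, 0, 0, 0, 1, 0, 0, 0, 0, 1])

```text
clock: 20.18
eef_pos: [456.3, -310.3, 140.8]
eef_rot: [3.141, -0.001, 0.171]
wrist_force: [1.9, 3.5, 5.6]
finger_gap: 7.2
finger_force: 78.8
```

step_arm(series=[0, 0, 5, 0, 1, 0, 0, 2, 0, 1, -5, 1, 0, 0, 1, -4, 1, 0, 0, 1, 0, 0, 0, 0, 1])

```text
clock: 20.8
eef_pos: [446.4, -308.2, 146.9]
eef_rot: [-3.141, 0.0, 0.171]
wrist_force: [-0.1, 0.3, -1.8]
finger_gap: 7.5
finger_force: 75.6
```

```bash
python3 look.py medium 12 190
```

```text
tcp [ 446.446 -308.248  146.895] gap 7.472042423582972 75.58536561344226 [-0.147  0.288 -1.759]
top [ 413.77  -352.495  126.197] [0.356 0.002 0.934] tilt 0.364 dir 0.006 r 15.093834198847063 22.72349986193395 11 11
side [ 421.78  -327.955  130.404] [ 0.1   -0.34   0.935] tilt 0.362 dir -1.286 r 13.24092392868865 24.054737417161036 12 45
```

step_arm(series=[0, 0, -4, 0, 1, 0, 0, -2, 0, 1, 0, 0, 0, 0, 1])

```text
clock: 21.28
eef_pos: [447.1, -308.3, 141.2]
eef_rot: [3.141, -0.0, 0.171]
wrist_force: [0.2, 1.6, 4.8]
finger_gap: 7.0
finger_force: 77.1
```

step_arm(series=[0, 0, 0, 0, 0.92, 0, 0, 0, 0, 0.85, 0, 0, 0, 0, 0.7, 0, 0, 0, 0, 0.6, 0, 0, 15, 0, 0.6, 0, 0, 40, 0, 0.5, 5, 30, 30, 0, 0.5, 17, 50, 0, 0, 0.5, 17, 50, 0, 0, 0.5, 17, 50, 0, 0, 0.5, 15.5, 55, -20, 0, 0.5, 0, 0, -40, 0, 0.5, 0, 0, -20, 0, 0.5])

```text
clock: 22.9
eef_pos: [518.1, -72.4, 145.2]
eef_rot: [-3.141, 0.001, 0.172]
wrist_force: [-0.3, 0.1, 0.2]
finger_gap: 46.9
finger_force: 0.0
```

```bash
sed -i 's/fitlid(P);print/fitlid(P) if len(P)>20 else ([0]*3,[0,0,1],0,0,0);print/;s/arccos(nn/arccos(np.array(nn)/' seat.py; sed -i 's/np.arccos(np.array(nn)\[2\])/np.arccos(nn[2])/' seat.py; python3 seat.py large,medium 13 109; python3 look.py small 13 | grep -v tcp
```

```text
[518.063 -72.442 145.16 ]
top large [ 454.807 -361.61   113.134] [-0.014 -0.005  1.   ] tilt 0.015 62.11010137721047 68.85046870051158 54
top medium [ 454.368 -364.636  131.107] [-0.008  0.005  1.   ] tilt 0.009 49.850216619525376 57.84242017527933 110
side large [ 454.715 -359.048  112.045] [ 0.016 -0.035  0.999] tilt 0.039 62.287422542514584 67.33342579235621 16
side medium [ 450.769 -361.182  131.947] [-0.012  0.019  1.   ] tilt 0.023 49.807032806568564 58.37060547700868 29
top [ 518.153 -116.462   83.604] [-0.455 -0.114  0.883] tilt 0.488 dir -2.896 r 33.37533125233344 39.688912381387745 8 32
side [ 525.141 -113.819   80.648] [-0.302 -0.092  0.949] tilt 0.321 dir -2.847 r 40.49076070688053 47.43229799756083 30 106
```

The medium lid is now level and within 3 mm of centre. Now the small lid.

step_arm(series=[0, 0, -34, 0, 0.5, 0, 0, -13, 0, 0.5, 0, 0, 0, 0, 0.75, 0, 0, 0, 0, 1, 0, 0, 0, 0, 1, 0, 0, 0, 0, 1, 0, 0, 0, 0, 1, 0, 0, 0, 0, 1], squeeze=50)

```text
clock: 24.1
eef_pos: [518.5, -73.3, 99.4]
eef_rot: [3.141, -0.001, 0.171]
wrist_force: [-1.9, -0.2, 5.6]
finger_gap: 6.8
finger_force: 54.0
```

step_arm(series=[-4, -0.7, 8, 0, 1, -5, -1, 10, 0, 1, -5, -1, 10, 0, 1, -3, -0.5, 10, 0, 1, 0, 0, 40, 0, 1, 0, 0, 40, 0, 1, 0, 0, 0, 0, 1])

```text
clock: 24.98
eef_pos: [502.0, -76.7, 219.8]
eef_rot: [3.14, -0.004, 0.171]
wrist_force: [-0.4, -0.3, -1.9]
finger_gap: 6.7
finger_force: 50.3
```

```bash
python3 look.py small 14
```

```text
tcp [502.035 -76.694 219.838] gap 6.735672711274541 50.34239756918396 [-0.362 -0.33  -1.932]
top [ 511.796 -116.936  195.689] [-0.313 -0.029  0.949] tilt 0.32 dir -3.048 r 40.43120326798703 46.401492374866585 11 23
side [ 499.901 -112.492  197.334] [-0.425 -0.058  0.904] tilt 0.443 dir -3.007 r 30.48788194317904 38.49999143195765 22 77
```

Pressing the small lid level on the medium's rim would tip the medium. I'll level it on a free patch of worktop instead, by rolling its knob flat.

step_arm(series=[-31, -17, 0, 0, 1, -31, -17, -20, 0, 1, -31, -18, -40, 0, 1, -31, -18, -40, 0, 1, 0, 0, -18, 0, 1, 0, 0, -8, 0, 1, 0, 0, 0, 0, 1])

```text
clock: 25.95
eef_pos: [377.2, -146.2, 90.5]
eef_rot: [-3.141, 0.001, 0.171]
wrist_force: [0.2, -0.4, -1.5]
finger_gap: 6.8
finger_force: 50.5
```

```bash
python3 look.py small 15
```

```text
tcp [ 377.185 -146.194   90.47 ] gap 6.773765762216678 50.48655573380529 [ 0.205 -0.446 -1.52 ]
top [ 419.974 -190.61    84.926] [-0.805 -0.035  0.592] tilt 0.937 dir -3.099 r 6.65526330302118 15.72816181810804 7 18
side [ 369.45  -181.267   45.651] [ 0.658 -0.19   0.728] tilt 0.755 dir -0.282 r 27.096133517208045 34.749339696114205 9 56
```

step_arm(series=[0, 0, -6, 0, 1, 0, 0, -4, 0, 1, 0, 0, -3, 0, 1, 0, 0, 0, 0, 1])

```text
clock: 26.55
eef_pos: [377.2, -146.4, 77.7]
eef_rot: [-3.141, 0.0, 0.171]
wrist_force: [-0.8, 0.4, -1.7]
finger_gap: 6.5
finger_force: 50.5
```

step_arm(series=[0, 0, -3, 0, 1, 0, 0, -2, 0, 1, 0, 0, 0, 0, 1])

```text
clock: 26.92
eef_pos: [377.3, -146.5, 72.8]
eef_rot: [-3.141, 0.0, 0.171]
wrist_force: [0.7, 0.7, -1.3]
finger_gap: 6.8
finger_force: 50.5
```

step_arm(series=[0, 0, -3, 0, 1, 0, 0, -1, 0, 1, 0, 0, 0, 0, 1])

```text
clock: 27.3
eef_pos: [377.8, -146.4, 69.5]
eef_rot: [3.141, -0.001, 0.171]
wrist_force: [-1.2, 4.6, 9.7]
finger_gap: 6.8
finger_force: 51.0
```

step_arm(series=[4, 0.7, -0.5, 0, 1, 4, 0.7, -0.5, 0, 1, 4, 0.7, 0, 0, 1, 0, 0, 0, 0, 1])

```text
clock: 27.8
eef_pos: [389.7, -144.6, 68.2]
eef_rot: [3.141, -0.0, 0.171]
wrist_force: [-1.9, 0.3, 4.3]
finger_gap: 6.8
finger_force: 52.6
```

step_arm(series=[4, 0.7, -0.5, 0, 1, 4, 0.7, -0.5, 0, 1, 4, 0.7, -0.5, 0, 1, 0, 0, 0, 0, 1])

```text
clock: 28.3
eef_pos: [401.6, -142.5, 66.8]
eef_rot: [3.141, -0.0, 0.171]
wrist_force: [-2.2, -1.4, 5.6]
finger_gap: 6.9
finger_force: 55.1
```

```bash
python3 look.py small 16
```

```text
tcp [ 401.592 -142.54    66.753] gap 6.876147703684599 55.101297735236585 [-2.216 -1.354  5.637]
top [ 448.654 -188.192   73.773] [-0.317  0.012  0.948] tilt 0.323 dir 3.103 r 0.7914886370226427 10.211850867456214 7 16
side [ 398.13  -179.543   34.932] [ 0.263 -0.161  0.951] tilt 0.313 dir -0.548 r 32.088116820708436 38.38638243928147 10 62
```

```bash
cat > raw.py <<'E'
from h import *
import sys
np.set_printoptions(precision=0,suppress=True,linewidth=150)
tag=sys.argv[1];h=HUE['small']
for n in('top','side'):
    z=np.load(n+tag+'.npz');p,d=z['p'],z['d'];i=manip.camera_info(n)
    m=cv2.inRange(cv2.cvtColor(p,cv2.COLOR_BGR2HSV),(h[0],120,50),(h[1],255,255));v,u=np.where((m>0)&(d>0));P=pts(d,i,u,v)
    T=manip.read_state()['eef_pos'];P=P[np.linalg.norm(P-T,axis=1)<130];P=P[np.argsort(P[:,0])];print(n,len(P));print(P[::max(1,len(P)//14)])
E
python3 raw.py 16
```

```text
top 16
[[ 443. -195.   66.]
 [ 446. -198.   74.]
 [ 446. -195.   72.]
 [ 446. -191.   70.]
 [ 446. -185.   73.]
 [ 447. -188.   70.]
 [ 447. -181.   72.]
 [ 447. -178.   67.]
 [ 447. -175.   67.]
 [ 450. -198.   69.]
 [ 450. -191.   71.]
 [ 450. -188.   73.]
 [ 450. -195.   67.]
 [ 450. -181.   76.]
 [ 450. -185.   70.]
 [ 450. -178.   73.]]
side 59
[[ 364. -185.   34.]
 [ 367. -187.   41.]
 [ 367. -179.   32.]
 [ 368. -180.   36.]
 [ 369. -202.   34.]
 [ 370. -182.   38.]
 [ 371. -199.   36.]
 [ 372. -170.   35.]
 [ 373. -192.   32.]
 [ 374. -208.   38.]
 [ 375. -158.   42.]
 [ 376. -206.   39.]
 [ 378. -153.   39.]
 [ 381. -146.   41.]
 [ 384. -151.   43.]]
```

Run:
```python
from h import *
np.set_printoptions(precision=0,suppress=True,linewidth=200)
O=np.array([522.7,23]);xr=np.array([.985,.170]);yr=np.array([-.170,.985])
for n,t in(('top','5'),('side','13'),('top','16')):
    z=np.load(n+t+'.npz');d=z['d'];i=manip.camera_info(n)
    v,u=np.mgrid[0:400,0:640].reshape(2,-1);ok=d[v,u]>0;P=pts(d,i,u[ok],v[ok]);q=P[:,:2]-O;a=q@xr;b=q@yr
    for y0 in(-60,-180,-205):
        m=(abs(b-y0)<8)&(P[:,2]<130)
        print(n,t,y0,[(x,np.median(P[m&(abs(a-x)<4),2]).round()) for x in range(-104,-48,8) if (m&(abs(a-x)<4)).any()],'far',[(x,np.median(P[m&(abs(a-x)<3),2]).round()) for x in range(36,80,6) if (m&(abs(a-x)<3)).any()])
```

```text
top 5 -60 [(-104, np.float64(1.0)), (-96, np.float64(1.0)), (-88, np.float64(2.0)), (-80, np.float64(2.0)), (-72, np.float64(1.0)), (-64, np.float64(1.0)), (-56, np.float64(28.0))] far [(36, np.float64(74.0)), (42, np.float64(76.0)), (48, np.float64(80.0)), (54, np.float64(82.0)), (60, np.float64(87.0)), (66, np.float64(85.0)), (78, np.float64(13.0))]
top 5 -180 [(-104, np.float64(1.0)), (-96, np.float64(1.0)), (-88, np.float64(2.0)), (-80, np.float64(-0.0)), (-72, np.float64(-1.0)), (-64, np.float64(2.0)), (-56, np.float64(29.0))] far [(36, np.float64(74.0)), (42, np.float64(76.0)), (48, np.float64(79.0)), (54, np.float64(84.0)), (60, np.float64(86.0)), (66, np.float64(86.0)), (78, np.float64(15.0))]
top 5 -205 [(-104, np.float64(1.0)), (-96, np.float64(2.0)), (-88, np.float64(1.0)), (-80, np.float64(3.0)), (-72, np.float64(2.0)), (-64, np.float64(2.0)), (-56, np.float64(23.0))] far [(36, np.float64(17.0)), (42, np.float64(16.0)), (48, np.float64(16.0)), (54, np.float64(17.0)), (60, np.float64(19.0)), (66, np.float64(14.0)), (72, np.float64(12.0)), (78, np.float64(11.0))]
side 13 -6
[... 978 characters left out ...]
, (-96, np.float64(2.0)), (-88, np.float64(0.0)), (-80, np.float64(1.0)), (-72, np.float64(0.0)), (-64, np.float64(1.0)), (-56, np.float64(29.0))] far [(36, np.float64(74.0)), (42, np.float64(77.0)), (48, np.float64(79.0)), (54, np.float64(81.0)), (60, np.float64(88.0)), (66, np.float64(87.0)), (78, np.float64(13.0))]
top 16 -205 [(-104, np.float64(63.0)), (-96, np.float64(1.0)), (-88, np.float64(3.0)), (-80, np.float64(1.0)), (-72, np.float64(2.0)), (-64, np.float64(3.0)), (-56, np.float64(22.0))] far [(36, np.float64(17.0)), (42, np.float64(16.0)), (48, np.float64(16.0)), (54, np.float64(12.0)), (60, np.float64(19.0)), (66, np.float64(12.0)), (72, np.float64(13.0)), (78, np.float64(12.0))]
```

The lid slid rather than rolled. I'll level it by pushing its knob against the rigid front hinge edge of the rest (measured at xr≈-59, z≈22-28).

step_arm(series=[0, 0, 10, 0, 1, 10, 29, 0, 0, 1, 10, 29, 0, 0, 1, 10, 29, -3, 0, 1, 4, 0.7, 0, 0, 1, 4, 0.7, 0, 0, 1, 0, 0, 0, 0, 1])

```text
clock: 29.28
eef_pos: [439.4, -54.5, 73.6]
eef_rot: [3.142, -0.0, 0.17]
wrist_force: [0.1, 0.1, -1.1]
finger_gap: 6.7
finger_force: 53.7
```

step_arm(series=[4, 0.7, 0, 0, 1, 4, 0.7, 0, 0, 1, 0, 0, 0, 0, 1])

```text
clock: 29.65
eef_pos: [446.3, -52.7, 72.8]
eef_rot: [-3.141, 0.003, 0.17]
wrist_force: [-5.6, -2.7, -3.6]
finger_gap: 7.1
finger_force: 52.4
```

step_arm(series=[4, 0.7, 0, 0, 1, 0, 0, 0, 0, 1])

```text
clock: 29.9
eef_pos: [450.7, -51.9, 72.8]
eef_rot: [-3.141, 0.002, 0.17]
wrist_force: [-2.8, -1.2, -6.8]
finger_gap: 6.7
finger_force: 51.9
```

step_arm(series=[4, 0.7, 0, 0, 1, 3, 0.5, 0, 0, 1, 0, 0, 0, 0, 1])

```text
clock: 30.28
eef_pos: [455.4, -49.5, 72.3]
eef_rot: [-3.138, 0.008, 0.17]
wrist_force: [-19.7, 7.2, 3.7]
finger_gap: 6.7
finger_force: 51.4
```

```bash
python3 look.py small 17; python3 raw.py 17
```

```text
tcp [455.375 -49.547  72.314] gap 6.69205633940244 51.363487435519346 [-19.655   7.226   3.74 ]
top [ 437.976 -104.98    50.856] [-0.374  0.001  0.927] tilt 0.384 dir 3.14 r 18.91908610880826 24.403252528837257 7 20
side [451.098 -87.893  57.566] [-0.376 -0.054  0.925] tilt 0.39 dir -3.0 r 35.42048300203685 42.33383420613429 22 76
top 20
[[ 416. -101.   41.]
 [ 419. -111.   45.]
 [ 419. -108.   39.]
 [ 419. -104.   38.]
 [ 419. -101.   44.]
 [ 420. -114.   -4.]
 [ 422. -115.   45.]
 [ 422. -118.   36.]
 [ 423. -111.   41.]
 [ 423. -108.   41.]
 [ 426. -121.   43.]
 [ 426. -118.   45.]
 [ 426. -115.   43.]
 [ 429. -125.   40.]
 [ 429. -121.   42.]
 [ 429. -118.   41.]
 [ 432. -128.   49.]
 [ 432. -125.   49.]
 [ 436. -128.   43.]
 [ 436. -125.   43.]]
side 76
[[ 413.  -87.   43.]
 [ 415. -100.   39.]
 [ 416.  -91.   44.]
 [ 417. -102.   39.]
 [ 418.  -71.   42.]
 [ 419.  -76.   45.]
 [ 420. -112.   39.]
 [ 421.  -65.   40.]
 [ 423.  -67.   43.]
 [ 425.  -61.   43.]
 [ 428.  -59.   41.]
 [ 430.  -57.   50.]
 [ 434.  -53.   50.]
 [ 439.  -54.   50.]
 [ 442.  -49.   46.]
 [ 445.  -49.   42.]]
```

step_arm(series=[-6, -1, 0, 0, 1, -8, -1.3, 0, 0, 1, -3, -0.6, 5, 0, 1, 4, 0.7, 0, 0, 1, 4, 0.7, 1, 0, 1, 0, 0, 0, 0, 1])

```text
clock: 31.12
eef_pos: [449.0, -52.0, 79.2]
eef_rot: [-3.141, 0.002, 0.171]
wrist_force: [-5.7, -1.6, -2.8]
finger_gap: 6.8
finger_force: 51.0
```

step_arm(series=[3, 0.5, 2, 0, 1, 3, 0.5, 2, 0, 1, 0, 0, 0, 0, 1])

```text
clock: 31.5
eef_pos: [455.0, -51.2, 83.1]
eef_rot: [-3.141, 0.002, 0.171]
wrist_force: [-5.6, -3.0, -4.0]
finger_gap: 7.2
finger_force: 51.3
```

step_arm(series=[3, 0.5, 1.5, 0, 1, 3, 0.5, 1, 0, 1, 0, 0, 0, 0, 1])

```text
clock: 31.88
eef_pos: [460.8, -50.3, 85.4]
eef_rot: [-3.141, 0.003, 0.171]
wrist_force: [-6.8, -3.9, -4.5]
finger_gap: 6.6
finger_force: 54.0
```

```bash
python3 look.py small 18; python3 raw.py 18 | tail -16
```

```text
tcp [460.77  -50.259  85.381] gap 6.5903028314409955 53.96356226195962 [-6.752 -3.861 -4.472]
top [ 447.525 -103.641   59.086] [0.254 0.141 0.957] tilt 0.294 dir 0.507 r 25.955553070749417 29.878545014468365 10 19
side [456.842 -89.582  65.362] [ 0.005 -0.14   0.99 ] tilt 0.141 dir -1.535 r 35.4914557876983 44.30278286092446 31 78
[[ 415.  -88.   66.]
 [ 417.  -96.   63.]
 [ 418.  -88.   62.]
 [ 419. -104.   60.]
 [ 420.  -90.   68.]
 [ 421.  -83.   59.]
 [ 422.  -69.   62.]
 [ 423. -104.   62.]
 [ 425.  -64.   58.]
 [ 427.  -67.   65.]
 [ 430.  -62.   56.]
 [ 433.  -55.   70.]
 [ 438.  -57.   60.]
 [ 441.  -53.   55.]
 [ 446.  -53.   69.]
 [ 451.  -50.   68.]]
```

Pitch is now levelled. I'll set the lid on the open worktop to true it up, then regrip it.

step_arm(series=[-8, -1, 2, 0, 1, -25, -4, 0, 0, 1, -20, -4, 0, 0, 1, 0, 0, -8, 0, 1, 0, 0, -5, 0, 1, 0, 0, 0, 0, 1])

```text
clock: 32.72
eef_pos: [408.7, -59.0, 74.5]
eef_rot: [-3.141, 0.0, 0.171]
wrist_force: [0.6, -0.1, -1.8]
finger_gap: 6.7
finger_force: 50.6
```

```bash
python3 look.py small 19;python3 -c "
import cv2;a=cv2.imread('pics/top19.png')[140:290,230:400];b=cv2.imread('pics/side19.png')[170:330,250:430]
f=lambda x,w:cv2.resize(x,(w,400));import numpy as np;cv2.imwrite('pics/c19.png',np.hstack([f(a,395),f(b,395)]))"
```

```text
tcp [408.699 -58.956  74.512] gap 6.721576260818667 50.58160106188552 [ 0.608 -0.114 -1.75 ]
top [ 412.945 -104.126   55.712] [-0.118  0.04   0.992] tilt 0.125 dir 2.816 r 42.70487793445468 43.935011315199965 10 16
side [398.516 -94.332  52.231] [ 0.085 -0.121  0.989] tilt 0.148 dir -0.956 r 27.486255074206177 35.58827879898668 21 68
```

View pics/c19.png

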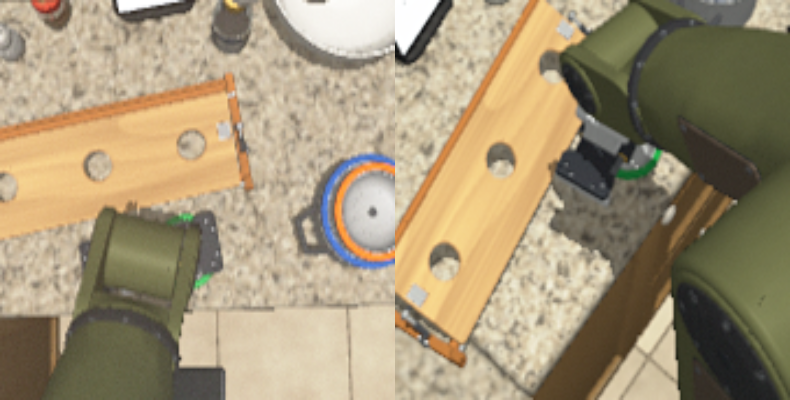

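The lid is held nearly level over the worktop. The blue and orange rims are concentric on the pot. The board is empty and still open.

step_arm(series=[0, 0, -4, 0, 1, 0, 0, -3, 0, 1, 0, 0, 0, 0, 1])

```text
clock: 33.2
eef_pos: [409.0, -58.9, 68.4]
eef_rot: [3.141, -0.002, 0.171]
wrist_force: [-0.1, 3.7, 8.4]
finger_gap: 7.1
finger_force: 50.7
```

step_arm(series=[0, 0, 0, 0, 0.92, 0, 0, 0, 0, 0.85, 0, 0, 0, 0, 0.7, 0, 0, 0, 0, 0.5, 0, 0, 20, 0, 0.5, 0, 20, 50, 0, 0.5, 0, 50, 0, 0, 0.5, 0, 0, 0, 0, 0.5])

```text
clock: 34.2
eef_pos: [408.2, 12.7, 138.2]
eef_rot: [3.141, -0.001, 0.174]
wrist_force: [-0.2, -0.7, -0.7]
finger_gap: 46.7
finger_force: 0.0
```

```bash
python3 look.py small 20; python3 raw.py 20; python3 seat.py large,medium 20 109
```

```text
tcp [408.222  12.737 138.166] gap 46.714631676872855 0.0 [-0.223 -0.712 -0.7  ]
top [ 418.721 -113.246   55.25 ] [0.015 0.024 1.   ] tilt 0.028 dir 0.996 r 41.037912656100204 45.443453552557976 32 61
top 12
[[387. -84.  56.]
 [387. -80.  51.]
 [390. -84.  55.]
 [390. -80.  55.]
 [393. -80.  53.]
 [393. -77.  49.]
 [397. -77.  56.]
 [397. -74.  58.]
 [400. -74.  54.]
 [440. -78.  49.]
 [443. -78.  53.]
 [447. -78.  54.]]
side 0
[]
[408.191  10.858 137.707]
top large [ 454.818 -361.18   112.026] [0.002 0.003 1.   ] tilt 0.003 62.36561893506157 69.49590052461747 67
top medium [ 453.997 -364.945  131.878] [-0.008  0.016  1.   ] tilt 0.018 49.756128948425776 57.399408578801854 93
side large [ 453.622 -358.294  111.294] [ 0.017 -0.007  1.   ] tilt 0.019 61.03823670822603 70.22679375081168 66
side medium [ 451.823 -362.969  130.735] [ 0.005 -0.005  1.   ] tilt 0.007 49.82445225646592 60.36030517277462 91h.py:31: RuntimeWarning: Mean of empty slice.
  c=Q.mean(0);A=np.c_[Q[:,:2]-c[:2],np.ones(len(Q))]
  ret = um.true_divide(
h.py:37: RuntimeWarning: Mean of empty slice.
  c=Q.mean(0);a=(Q-c)@e1;b=(Q-c)@e2
Traceback (most recent call last):
  File "look.py", line 11, in <module>
    C,nn,a,b,N=fitlid(P);print(n,C,nn,'tilt',np.arccos(nn[2]).round(3),'dir',np.arctan2(nn[1],nn[0]).round(3),'r',a,b,N,len(P))
               ~~~~~~^^^
  File "h.py", line 40, in fitlid
    return c+s[0]*e1+s[1]*e2,n,r.min(),r.max(),len(Q)
                               ~~~~~^^
ValueError: zero-size array to reduction operation minimum which has no identity
```

step_arm(series=[1.5, -40, 0, 0, 0.5, 1.5, -41, 0, 0, 0.5, 0, 0, -45, 0, 0.5, 0, 0, -27, 0, 0.5, 0, 0, 0, 0, 0.7, 0, 0, 0, 0, 0.88, 0, 0, 0, 0, 0.95, 0, 0, 0, 0, 1, 0, 0, 0, 0, 1, 0, 0, 20, 0, 1, 0, 0, 30, 0, 1, 0, 0, 50, 0, 1, 0, 0, 35, 0, 1, 0, 0, 0, 0, 1], squeeze=55)

```text
clock: 36.15
eef_pos: [412.1, -70.2, 203.1]
eef_rot: [3.14, -0.004, 0.171]
wrist_force: [0.7, 0.2, -2.0]
finger_gap: 6.9
finger_force: 67.7
```

```bash
python3 look.py small 21; python3 raw.py 21
```

```text
tcp [412.109 -70.226 203.094] gap 6.934537146839814 67.67390207969584 [ 0.707  0.228 -2.028]
top [ 418.486 -114.311  192.987] [ 0.075 -0.128  0.989] tilt 0.149 dir -1.039 r 40.56361309049422 44.99852441080846 14 28
side [ 398.801 -100.337  184.504] [ 0.136 -0.061  0.989] tilt 0.15 dir -0.422 r 19.936690742828453 31.85168415933944 30 72
top 28
[[ 379. -135.  183.]
 [ 382. -141.  189.]
 [ 382. -138.  193.]
 [ 384. -144.  186.]
 [ 385. -138.  188.]
 [ 459. -125.  188.]
 [ 459. -113.  193.]
 [ 459. -119.  187.]
 [ 460.  -98.  191.]
 [ 460. -104.  186.]
 [ 462. -125.  189.]
 [ 462. -119.  188.]
 [ 462. -113.  189.]
 [ 462. -110.  190.]]
side 72
[[ 370. -109.  187.]
 [ 372. -102.  189.]
 [ 373.  -92.  181.]
 [ 374. -106.  187.]
 [ 375.  -94.  186.]
 [ 376.  -87.  191.]
 [ 378.  -86.  178.]
 [ 380.  -92.  183.]
 [ 381.  -86.  179.]
 [ 384.  -84.  185.]
 [ 385.  -82.  187.]
 [ 388.  -76.  187.]
 [ 392.  -74.  179.]
 [ 395.  -69.  188.]
 [ 399.  -70.  181.]]
```

step_arm(series=[4, -25, 20, 0, 1, 6, -45, 0, 0, 1, 6, -50, 0, 0, 1, 6, -50, 0, 0, 1, 6, -45, 0, 0, 1, 5, -28, 0, 0, 1, 2.5, -8.5, 0, 0, 1, 0, 0, -20, 0, 1, 0, 0, -20, 0, 1, 0, 0, -8, 0, 1, 0, 0, 0, 0, 1])

```text
clock: 37.62
eef_pos: [446.8, -321.0, 172.5]
eef_rot: [-3.141, 0.001, 0.171]
wrist_force: [-0.5, 0.0, -1.5]
finger_gap: 6.7
finger_force: 67.7
```

```bash
python3 look.py small 22; python3 raw.py 22
```

```text
tcp [ 446.767 -321.033  172.531] gap 6.748627452559558 67.68953437102027 [-0.453  0.008 -1.51 ]
top [ 408.302 -363.282  156.236] [ 1.    -0.027  0.007] tilt 1.564 dir -0.027 r 0.7333223240621694 6.44511008672215 5 5
side [ 421.574 -339.243  155.324] [ 0.411 -0.313  0.856] tilt 0.543 dir -0.651 r 5.3194258625917135 16.69841507604897 15 36
top 5
[[ 408. -370.  157.]
 [ 408. -366.  159.]
 [ 408. -364.  157.]
 [ 408. -360.  161.]
 [ 408. -358.  155.]]
side 36
[[ 406. -351.  150.]
 [ 408. -347.  159.]
 [ 410. -348.  145.]
 [ 410. -342.  152.]
 [ 411. -347.  156.]
 [ 413. -339.  158.]
 [ 413. -342.  150.]
 [ 414. -335.  157.]
 [ 414. -331.  156.]
 [ 417. -340.  153.]
 [ 417. -328.  162.]
 [ 419. -338.  154.]
 [ 421. -337.  152.]
 [ 423. -330.  150.]
 [ 423. -329.  156.]
 [ 424. -330.  158.]
 [ 426. -322.  156.]
 [ 427. -324.  158.]]
```

step_arm(series=[0, 0, -4, 0, 1, 0, 0, -3, 0, 1, 0, 0, 0, 0, 1])

```text
clock: 38.1
eef_pos: [446.7, -321.6, 165.7]
eef_rot: [-3.141, 0.0, 0.171]
wrist_force: [0.9, 0.1, -0.8]
finger_gap: 7.0
finger_force: 67.7
```

step_arm(series=[0, 0, -2, 0, 1, 0, 0, 0, 0, 1])

```text
clock: 38.35
eef_pos: [446.8, -321.6, 163.9]
eef_rot: [-3.142, 0.0, 0.171]
wrist_force: [-0.2, -0.3, -2.3]
finger_gap: 7.0
finger_force: 67.7
```

step_arm(series=[0, 0, -2, 0, 1, 0, 0, -1, 0, 1, 0, 0, 0, 0, 1])

```text
clock: 38.72
eef_pos: [447.3, -321.5, 162.5]
eef_rot: [3.141, -0.002, 0.171]
wrist_force: [-2.6, 6.3, 13.5]
finger_gap: 7.0
finger_force: 70.0
```

step_arm(series=[0, 0, 1, 0, 1, 0, 0, 0, 0, 0.92, 0, 0, 0, 0, 0.85, 0, 0, 0, 0, 0.7, 0, 0, 0, 0, 0.6, 0, 0, 15, 0, 0.6, 0, 0, 40, 0, 0.6, 10, 30, 10, 0, 0.7, 18, 48, 0, 0, 0.8, 18, 48, 0, 0, 1, 18, 48, 0, 0, 1, 18, 48, 0, 0, 1, 18, 48, 0, 0, 1, 18, 48, 0, 0, 1, 17, 36, -20, 0, 1, 0, 0, -40, 0, 1, 0, 0, 0, 0, 1])

```text
clock: 40.85
eef_pos: [580.8, 32.5, 165.1]
eef_rot: [-3.141, 0.005, 0.171]
wrist_force: [-0.3, 0.5, 0.6]
finger_gap: 0.6
finger_force: 0.0
```

```bash
python3 seat.py large,medium,small 23 109;python3 -c "
import cv2;a=cv2.imread('pics/top23.png')[130:270,230:450];b=cv2.imread('pics/side23.png')[80:330,200:460]
f=lambda x,w:cv2.resize(x,(w,340));import numpy as np;cv2.imwrite('pics/c23.png',np.hstack([f(a,440),f(b,355)]))"
```

```text
[580.787  32.528 165.127]
top large [ 454.699 -361.156  111.739] [-0.004 -0.006  1.   ] tilt 0.007 62.20778869417074 69.70408237202412 71
top medium [ 453.882 -364.661  131.249] [-0.001 -0.003  1.   ] tilt 0.003 49.543172542301306 58.14345568523698 68
top small [ 453.765 -375.799  150.431] [-0.014 -0.006  1.   ] tilt 0.015 39.91114397902534 46.078003618818215 73
side large [ 453.577 -358.588  111.3  ] [ 0.003 -0.006  1.   ] tilt 0.006 61.13749949580575 69.836368245161 73
side medium [ 452.461 -363.773  130.34 ] [-0.001  0.012  1.   ] tilt 0.012 49.25179404041572 58.278446808115696 71
side small [ 452.405 -372.517  149.87 ] [ 0.002 -0.008  1.   ] tilt 0.008 38.631937199519285 46.72710852372724 57
```

View pics/c23.png

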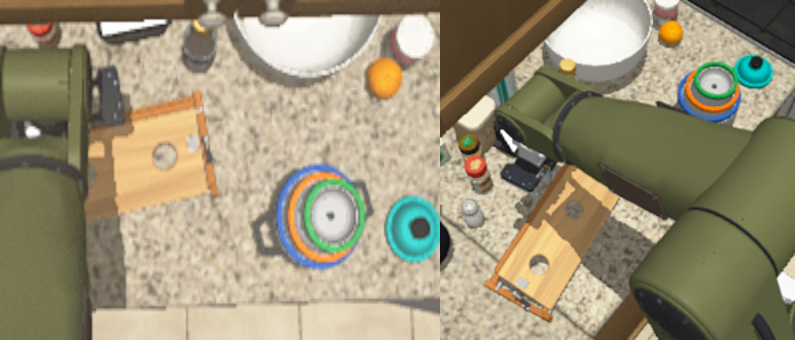

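The small lid is level but about 10 mm off-centre in -y. There is time to regrip it and shift it before folding the board.

step_arm(series=[-5, -15, 50, 0, 0.8, -18, -45, 10, 0, 0.6, -18, -50, 0, 0, 0.6, -18, -50, 0, 0, 0.6, -18, -50, 0, 0, 0.6, -18, -50, 0, 0, 0.6, -18, -50, 0, 0, 0.6, -18, -43, 0, 0, 0.6, -4, -10.5, -25, 0, 0.6, 0, 0, -30, 0, 0.6, 0, 0, -9, 0, 0.6, 0, 0, 0, 0, 0.75, 0, 0, 0, 0, 0.88, 0, 0, 0, 0, 0.95, 0, 0, 0, 0, 1, 0, 0, 0, 0, 1], squeeze=55)

```text
clock: 42.95
eef_pos: [447.0, -331.1, 163.5]
eef_rot: [3.141, -0.001, 0.171]
wrist_force: [-1.5, 1.4, 4.2]
finger_gap: 7.0
finger_force: 55.1
```

step_arm(series=[0, 0, 4, 0, 1, 0, 0, 3, 0, 1, 0, 6, 0, 0, 1, 0, 7, 0, 0, 1, 0, 0, -3, 0, 1, 0, 0, -2, 0, 1, 0, 0, 0, 0, 1])

```text
clock: 43.82
eef_pos: [446.7, -318.1, 164.7]
eef_rot: [-3.141, 0.0, 0.171]
wrist_force: [0.4, 1.3, -1.8]
finger_gap: 6.8
finger_force: 55.0
```

step_arm(series=[0, 0, -1.5, 0, 1, 0, 0, 0, 0, 1])

```text
clock: 44.08
eef_pos: [447.0, -318.2, 163.8]
eef_rot: [3.141, -0.0, 0.171]
wrist_force: [-1.0, 1.5, 3.0]
finger_gap: 6.9
finger_force: 55.0
```

step_arm(series=[0, 0, 0, 0, 0.92, 0, 0, 0, 0, 0.87, 0, 0, 0, 0, 0.75, 0, 0, 0, 0, 0.6, 0, 0, 15, 0, 0.6, 0, 0, 40, 0, 0.6, 10, 30, 10, 0, 0.7, 18, 48, 0, 0, 0.8, 18, 48, 0, 0, 1, 18, 48, 0, 0, 1, 18, 48, 0, 0, 1, 18, 48, 0, 0, 1, 18, 48, 0, 0, 1, 18, 33, -20, 0, 1, 0, 0, -40, 0, 1, 0, 0, 0, 0, 1])

```text
clock: 46.08
eef_pos: [581.8, 33.2, 167.0]
eef_rot: [-3.141, 0.004, 0.171]
wrist_force: [-0.1, -0.8, 0.0]
finger_gap: 0.3
finger_force: 0.0
```

```bash
python3 seat.py large,medium,small 24 109
```

```text
[581.849  33.151 166.956]
top large [ 455.122 -361.316  112.659] [-0.005 -0.003  1.   ] tilt 0.006 62.40131423604757 68.89634959745345 60
top medium [ 453.819 -365.125  131.105] [-0.01  -0.007  1.   ] tilt 0.012 49.483693898968646 57.90520097151544 109
top small [ 453.101 -361.729  149.959] [-0.019  0.     1.   ] tilt 0.019 39.82579642691686 46.53241892314346 86
side large [ 453.256 -358.109  111.59 ] [ 0.006 -0.022  1.   ] tilt 0.023 62.1185185822918 68.92453783872979 43
side medium [ 452.096 -363.678  131.295] [-0.021 -0.001  1.   ] tilt 0.021 50.04161708410232 59.934681758705814 71
side small [ 451.928 -358.717  149.932] [0.017 0.009 1.   ] tilt 0.019 39.88606252154113 46.826476196829574 56
```

All three lids are level and nested within about 4 mm. Now the board.

step_arm(series=[1, 0, -30, 0, 1, 0, 0, -22, 0, 1, 2, 0.3, -6, 0, 1, 2, 0.3, -6, 0, 1, 0, 0, 0, 0, 1])

```text
clock: 46.8
eef_pos: [588.8, 33.2, 106.6]
eef_rot: [3.141, -0.003, 0.17]
wrist_force: [-2.3, -0.3, 5.5]
finger_gap: 0.5
finger_force: 2.9
```

step_arm(series=[2, 0.3, -6, 0, 1, 2, 0.3, -6, 0, 1, 1.5, 0.3, -6, 0, 1, 1.5, 0.2, -6, 0, 1, 1, 0.2, -6, 0, 1, 0.5, 0, -5, 0, 1, 0, 0, 0, 0, 1])

```text
clock: 47.68
eef_pos: [596.1, 34.8, 68.9]
eef_rot: [-3.141, 0.001, 0.171]
wrist_force: [-0.4, 0.2, -1.2]
finger_gap: 0.5
finger_force: 0.0
```

```bash
python3 seat.py small 25 109 >/dev/null
cat > prof.py <<'E'
from h import *
import sys
O=np.array([522.7,23]);xr=np.array([.985,.170]);yr=np.array([-.170,.985])
z=np.load('top'+sys.argv[1]+'.npz');d=z['d'];i=manip.camera_info('top')
v,u=np.mgrid[0:400,0:640].reshape(2,-1);ok=d[v,u]>0;P=pts(d,i,u[ok],v[ok]);q=P[:,:2]-O;a=q@xr;b=q@yr
for y0 in(-185,-150,-90,90,150,185):
    m=(abs(b-y0)<10)&(P[:,2]<130);print(y0,[(x,float(np.median(P[m&(abs(a-x)<4),2]).round())) for x in range(-60,100,20) if (m&(abs(a-x)<4)).any()])
print(manip.read_state()['wrist_force'])
E
python3 prof.py 25
```

```text
-185 [(-60, 1.0), (-40, 29.0), (-20, 27.0), (0, 28.0), (20, 28.0), (40, 26.0), (60, 26.0), (80, 28.0)]
-150 [(-60, 3.0), (-40, 28.0), (-20, 28.0), (0, 2.0), (20, 2.0), (40, 27.0), (60, 28.0), (80, 29.0)]
-90 [(-60, 1.0), (-40, 28.0), (-20, 27.0), (0, 28.0), (20, 28.0), (40, 29.0), (60, 28.0), (80, 31.0)]
90 []
150 [(40, 27.0), (60, 29.0), (80, 30.0)]
185 [(-40, 26.0), (-20, 28.0), (0, 29.0), (20, 28.0), (40, 26.0), (60, 24.0), (80, 28.0)]
[-0.76184474  0.75964153  0.13969264]
```

The board is flat, at z≈28 along its whole length. I'll withdraw, check and hand in.

step_arm(series=[0, 0, 30, 0, 1, 0, 0, 60, 0, 1, -10, 0, 50, 0, 1, 0, 0, 0, 0, 1, 0, 0, 0, 0, 1, 0, 0, 0, 0, 1])

```text
clock: 48.52
eef_pos: [586.0, 34.8, 208.0]
eef_rot: [-3.141, 0.002, 0.171]
wrist_force: [-0.0, -0.6, -0.4]
finger_gap: 0.4
finger_force: 0.0
```

```bash
python3 seat.py large,medium,small 26 109|grep side; python3 prof.py 26|head -3; python3 -c "
from cell import manip
print(manip.sign_off())"
```

```text
side large [ 453.191 -357.158  111.351] [0.005 0.007 1.   ] tilt 0.009 61.02740446017157 68.98517919186777 44
side medium [ 451.82  -363.163  131.43 ] [0.005 0.001 1.   ] tilt 0.005 50.205425199997606 58.43270416274624 56
side small [ 451.453 -357.468  150.433] [0.016 0.001 1.   ] tilt 0.016 39.31089807050462 47.312001145910386 42
-185 [(-60, 3.0), (-40, 27.0), (-20, 27.0), (0, 27.0), (20, 27.0), (40, 27.0), (60, 26.0), (80, 29.0)]
-150 [(-60, 3.0), (-40, 29.0), (-20, 28.0), (0, 5.0), (20, 1.0), (40, 27.0), (60, 29.0), (80, 30.0)]
-90 [(-60, 2.0), (-40, 29.0), (-20, 27.0), (0, 29.0), (20, 27.0), (40, 27.0), (60, 28.0), (80, 29.0)]
the job is handed in; nothing more can be done
None
```

The job is handed in at about 48.5 s: all three lids measured level (tilt under 0.02 rad) and nested upside down on the pot, each about 6 mm or less off the centre of the lid below, and the rest's board is snapped flat.

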